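Load the leaf drilling jig

ROBOT

A 7-joint arm with a two-finger parallel gripper is mounted at the origin on a cart in front of the work surface, level with it; the furniture and walls round the work are solid. World frame = base frame: x ahead of the robot, y to its left, z up, the work surface at z = 0. Lengths are in mm, angles in rad, forces in N, time in s.
With the tool pointing down it reaches from about 350 to 900 mm from the base axis. Payload 8.1 kg.
Tool frame: the origin (TCP) lies at the very end of the fingers, on their centre line; the grasp point (between the pads) lies 19 mm behind it (pinch_z is the distance from the TCP to the grasp point, in mm); z points along the fingers, y is the line along which they close (so a half turn about z gives the same grasp; the last joint's range is limited). The gripper opens to 85 mm and grips with 20 to 120 N. Pads are 22 mm wide; open, the fingers measure 114 mm over their backs; the gripper's body (76 mm by 85 mm) begins 54 mm behind the grasp point. The pads swing forward as they close: fully open they stand 13 mm farther back than shut.
Start: joints at [1.177, 0.434, 0.025, 1.573, -0.012, 1.134, -0.075], TCP at [179.175, -598.78, 231.323] pointing down, gripper open.
Joint ranges: [-2.62, 2.62], [-0.44, 2.09], [-1.27, 1.32], [0.08, 2.57], [-1.32, 4.46], [0.12, 2], [-2.74, 2.74]. Speed limits (rad/s): [2.22, 2.22, 3.01, 3.01, 3.14, 3.14, 3.14].

INTERFACE

Orientations are given as [roll, pitch, yaw] about the fixed x, y, z axes, in that order (R = Rz(yaw) Ry(pitch) Rx(roll)).
In Python, from cell import * gives the robot as it stands.
- The arm moves only by the tool drive_tool, never from a script. Its argument "plan" is a list of rows, each a list of 3 entries, a list of its own where there are three numbers: the shift along the tool's x, y, z in cm, then the turn, a rotation vector about the tool's x, y, z in rad, then the closure in counts, from 0 (fully open) to 255 (shut). In form: [[[x, y, z], [ax, ay, az], fingers], ...]. A call has 1 to 12 rows; each row is the pose to reach, as a shift and turn from the pose commanded when the call began, along the tool's axes at that moment; what a row does not reach only later rows make up. A row lasts 1/8 s, in which the tool goes at most 62.5 mm and 10.7 degrees, less where a joint would pass 70% of its speed; a pose out of reach is approached as far as the arm can. A call with a gripper value outside its range is refused whole. The fingers move at their own pace and stop on an object; the grip force is fixed at half the most. Time passes only in rows, so rows that repeat a pose let the fingers close. It gives the time, the measured TCP pose, the force, the opening and the grip force at its end, in the units of the state.
- get_obs(): the state, without advancing time (a new reading comes with each control period).
- grab_frame(name): name is "scene" or "side" or "wrist"; returns (picture, depth): 384x512x3 uint8, blue, green, red; 384x512 float32, mm along the optical axis (not along the pixel's ray), 0 where there is no reading.
- camera_params(name): a dict with "intrinsics" (3x3 intrinsics, pixels), "rvec" (rotation vector, rad) and "tvec" (3), from world to camera coordinates, as OpenCV has them; the wrist camera has in their place "tool_from_camera" (4x4, takes a point from camera to tool coordinates, whose origin is the TCP and whose axes are the flange's). Camera axes: x right, y down, z forward; pixel columns grow to the right and rows downward; lengths in mm; the calibration is good to about 2 mm. A picture is of the moment at which its call begins: read the wrist's pose just before it. camera_params takes no time and is no camera call.
- job_done(): hands the job in; it is judged then, once.
The state is a dict: "time": time; "q": joint angles; "joint_vel": joint speeds; "joint_efforts": joint torques, N m; "position": TCP position; "orientation": TCP orientation; "wrist_force": force on the tool from outside, world axes, zero at the start; "wrist_torque": the same for the moment, N m; "opening": opening from 0.0 (shut) to 1.0 (fully open); "grasp_force": force on a finger pad.
Only numpy, scipy, OpenCV 4.12 (cv2) and the standard library are available. Lean on these libraries where they do the work, as an engineer would, in place of code of your own. Each camera call takes 0.05 s, during which the arm holds its last target. There are 200 camera calls.

TASK

Load the drilling jig: draw its safety bolt fully out, lift the latch lever to free the catch, and swing the hinged leaf up until it stands open by itself. Lay the larger, thicker wood block lengthwise and flat in the nest between the four pins, pushed home against the rear stop, then swing the leaf down over it until the catch snaps shut, leaving the bolt drawn. Leave the other things on the bench where they are.

Things in the scene. Friction and masses are not known exactly. Their poses are not given: they have to be found in the camera images.
- jig: Drilling jig, fixed to the bench: plywood base 215 (x) x 150 (y) x 18 mm under a hinged aluminium leaf. Origin at bench level under the base's centre; +x level from lever end to hinge end, +y towards the thumb tab, +z up. 'Jig x, y, z' below means mm in this frame. Two rest posts at x -86, y +-46 reach z 58; two hinge lugs at x 74 to 96, y +-38 to 52 reach z 74.
- nest (a point): Centre of the nest on the base's top face (jig 0, 0, 18), axes as the jig's; the block's origin belongs here, its 90 mm along jig x. Rear stop: 44 wide, 22 high, front face at jig x 45. Four upright steel pins, 8 thick, 14 high, at jig x +-32, y +-29.5: 51 free between the two rows, 3 play on each side of the block.
- leaf (a joint): Leaf angle, rad: 0 shut (level), 1.57 upright, 1.80 fully open, where it stays by its weight; short of upright it falls shut in 1 to 2 s. Shut it lies at jig x -95 to 78, y +-55, z 58 to 66; 5 mm free over the block. 0.55 kg with its fittings: about 3 N at the lever end lifts it. The lever sits in its lever end, between two cheeks (y +-17.5, up to z 93).
- leaf_hinge (a point): Hinge axis of the leaf, parallel to jig y, at its middle: jig 85, 0, 63. The leaf's lever end swings up and over towards jig +x.
- leaf_edge (a point): Middle of the leaf's lever end at half its thickness (leaf shut: jig -95, 0, 62); moves with the leaf.
- latch_lever (a joint): Angle of the latch lever to the leaf, rad: 0 down, 0.75 fully lifted; a weak spring (1 to 2 N at its end) brings it down. From 0.35 its hook is off the keeper bar and the leaf can rise; lifting on takes the leaf along. It cannot lift while the safety bolt lies across it. When the leaf falls shut, bolt drawn, the hook rides over the keeper and snaps under it; pressing on the leaf helps.
- lever_pivot (a point): Lever's pivot on the leaf, axis along jig y (shut: jig -62, 0, 72). Steel bar 22 wide (y), shut at z 67 to 77, runs level from here to jig x -130, then bends up to the T-grip. Its hook hangs below at jig x -95 to -64, down to z 22. From x -95 outwards the space under the bar is free down to the base (z 18; base ends at x -107).
- lever_end (a point): Centre of the lever's T-grip: a round steel bar 12 mm thick and 80 mm long, parallel to jig y, on a 16 mm wide stem (shut: jig -146.5, 0, 108); moves with lever and leaf. The bar is free on both sides of the stem; it can be pushed from outside, up and towards the hinge, or pinched.
- safety_bolt (a joint): How far the safety bolt is drawn, m: 0 engaged (a 10 mm rod across the top of the lever's bar), 0.036 fully drawn. Slides on the leaf towards jig +y and stays where left (friction 2 N). The lever is free from 0.033.
- thumb_tab (a point): Middle of the top of the bolt's thumb tab, an upright steel plate 20 (x) x 7 (y) x 46 mm (engaged, leaf shut: jig -83, 58, top at 125.5). Push it on its inner face (towards jig +y); between it and the lever's cheeks lies only the bolt's barrel, up to z 88.
- block: The part to load: the larger, thick wood block, 45 (its x) x 90 (its y) x 35 mm high, loose, under 0.12 kg. Origin at the centre of its underside.
- thin_block: A smaller, thinner wood offcut, 50 x 70 x 22 mm; not the part. Origin at the centre of its underside.
- sanding_block: Cork sanding block, 59 x 101 x 31 mm, beyond the jig at the right; stays. Origin at the centre of its underside.
- tape_measure: Tape measure, 41 x 86 x 66 mm high, near the robot at the left; stays. Origin at the centre of its underside.
- pencil: Flat carpenter pencil, 14 x 158 x 8 mm, near the robot at the right; stays. Origin at the centre of its underside.
- pliers: Combination pliers, 64 x 194 x 16 mm, far right; stay. Origin at the centre of its underside.
There are look-alikes about, which are no part of the job. What is shaped like the block but turquoise or white is not meant.

How it is judged (in metres and radians):
On the way, in this order (a step that is already met when the one before it is completed fails the run):
1. the safety bolt is drawn out, the lever and the leaf still down (value of joint safety_bolt above 0.033 m and value of joint latch_lever below 0.15 rad and value of joint leaf below 0.05 rad), for 0.1 s.
2. the latch lever is lifted (value of joint latch_lever above 0.35 rad), for 0.05 s.
3. the leaf stands open by itself (value of joint leaf above 1.6 rad and contact force between each of the arm, the fingers and jig below 0.1 N), for 0.3 s.
4. the block lies home in the nest under the open leaf (x of block in the frame of jig between -0.005 and 0.005 m and y of block in the frame of jig between -0.006 and 0.006 m and z of block in the frame of jig below 0.022 m and angle between the y axis of block and the x axis of jig, either way round below 0.12 rad and angle between block's own z axis and vertical below 0.06 rad and value of joint leaf above 0.6 rad), for 0.2 s.
At the end, for the whole second after the job is handed in: The block lies flat in the nest, its origin within 5 mm of the home position along the jig and 6 mm across, lengthwise within 0.12 rad, at rest; the leaf is shut (under 0.03 rad), the catch snapped (lever under 0.1 rad) and the safety bolt still drawn (over 30 mm) (x of block in the frame of jig between -0.005 and 0.005 m and y of block in the frame of jig between -0.006 and 0.006 m and z of block in the frame of jig below 0.022 m and angle between the y axis of block and the x axis of jig, either way round below 0.12 rad and angle between block's own z axis and vertical below 0.06 rad and value of joint leaf below 0.03 rad and value of joint latch_lever below 0.1 rad and value of joint safety_bolt above 0.03 m and linear speed of block below 0.01 m/s); the robot touches nothing.
It fails at once if the thin block is disturbed (moved more than 30 mm) (distance of thin_block from where it was at the start of the episode above 0.03 m).
It fails at once if the sanding block is disturbed (moved more than 30 mm) (distance of sanding_block from where it was at the start of the episode above 0.03 m).
It fails at once if the tape measure is disturbed (moved more than 30 mm) (distance of tape_measure from where it was at the start of the episode above 0.03 m).
It fails at once if the pencil is disturbed (moved more than 30 mm) (distance of pencil from where it was at the start of the episode above 0.03 m).
It fails at once if the pliers is disturbed (moved more than 30 mm) (distance of pliers from where it was at the start of the episode above 0.03 m).
It also fails if it takes over 72 s, if anything falls off the work surface, if the arm or the gripper's body presses on something with over 40 N, if the wrist force passes 120 N, or if a joint passes its speed limit or range.

## Working session

There is one attempt and no reset: what is moved stays moved. The work goes in short steps, Python scripts to look and compute and a tool call to move; the robot and the scene stay as the last step left them, time stands still between calls to the robot, and variables do not carry over. Pictures are saved under pics/ and viewed, at most 10 in all, crops included, and the job is handed in when it is done.

Besides the shell and the picture viewer there is one more tool, called after "Call:" as name(argument=value, ...), one argument or row to a line, values as JSON. drive_tool: Moves the arm, as the interface text tells. Its arguments: {"type":"object","properties":{"plan":{"type":"array","items":{"type":"array"}}},"required":["plan"]}

```bash
ls; mkdir -p pics; cat > h.py <<'E'
from cell import *
import numpy as np, cv2
from scipy.spatial.transform import Rotation as R
def cam(n):
    p=camera_params(n);K=np.array(p["intrinsics"])
    if n=="wrist":
        o=get_obs();T=np.eye(4);T[:3,:3]=R.from_euler('xyz',o["orientation"]).as_matrix();T[:3,3]=o["position"]
        M=T@np.array(p["tool_from_camera"])
    else:
        W=np.eye(4);W[:3,:3]=cv2.Rodrigues(np.array(p["rvec"],float))[0];W[:3,3]=np.array(p["tvec"]).ravel();M=np.linalg.inv(W)
    return K,M
def cloud(n):
    K,M=cam(n);im,d=grab_frame(n)
    v,u=np.mgrid[:384,:512]
    P=np.stack([(u-K[0,2])/K[0,0]*d,(v-K[1,2])/K[1,1]*d,d],-1)@M[:3,:3].T+M[:3,3]
    P[d==0]=np.nan
    return im,P
def proj(n,P,KM=None):
    K,M=KM or cam(n);W=np.linalg.inv(M);p=(W[:3,:3]@np.array(P).T).T+W[:3,3];q=(K@p.T).T
    return q[:,:2]/q[:,2:]
def totool(P):
    o=get_obs();return R.from_euler('xyz',o["orientation"]).inv().apply(np.array(P)-o["position"])
E
python3 - <<'E'
from h import *
print(get_obs())
for n in("scene","side"):
    im,P=cloud(n);np.savez(f"{n}.npz",im=im,P=P);cv2.imwrite(f"pics/{n}.png",cv2.resize(im,(800,600)))
    print(n,cam(n)[1][:3,3])
E
```

```text
pics
{'time': 0.0, 'q': array([ 1.1774083 ,  0.43517917,  0.02498245,  1.57409221, -0.01157462,
        1.13401388, -0.07509769]), 'joint_vel': array([ 0.00185825,  0.00076925,  0.00031965, -0.00086627, -0.00016719,
       -0.00043756, -0.00099451]), 'joint_efforts': array([-4.64824334e-04, -6.70456052e+01,  1.02526143e+00, -3.16207051e+01,
        1.54721900e-02,  1.24251290e-02,  1.51693979e-05]), 'position': array([ 178.97917088, -598.29693863,  230.55520579]), 'orientation': array([-3.14005351e+00,  1.66639851e-04,  2.90722862e-01]), 'wrist_force': array([-0.00869199, -0.53410142, -0.62674059]), 'wrist_torque': array([ 0.00847751, -0.0474787 ,  0.00898371]), 'grasp_force': 0.0, 'opening': 0.9988913517255251}
scene [-103.51881255 -576.20008401  598.61045582]
side [ 134.65175149 1309.11587452 1198.11544808]
```

View pics/scene.png

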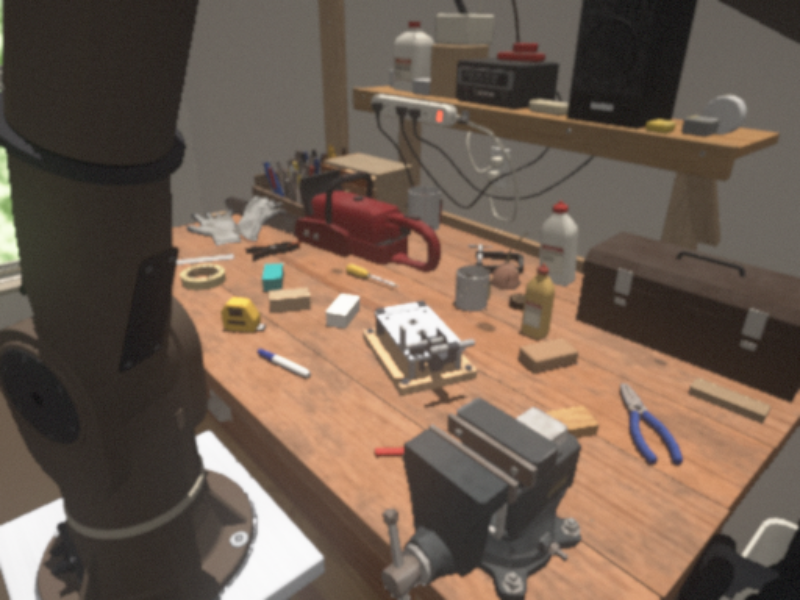

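View pics/side.png

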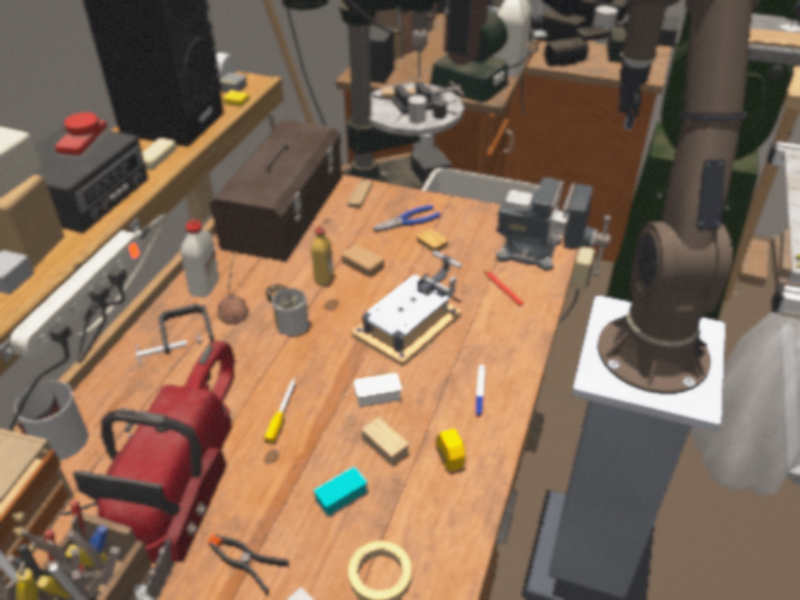

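Scene view: jig at (420,345), its lever pointing right towards the vise. There are several block-like things: wood (290,300), white (342,310), turquoise (273,277), wood (572,420) near the vise, and brown cork (548,355). In the side view these are wood (385,440), white (378,388), turquoise (340,490), wood (432,240) and cork (362,260). I'll measure them next.

```bash
python3 - <<'E'
from h import *
D=np.load("side.npz");im,P=D["im"],D["P"]
z=P[...,2]
t=(abs(z)<8);print("table z med",np.nanmedian(z[t]))
m=((z>9)&(z<150)&(P[...,0]>200)&(P[...,0]<1000)&(abs(P[...,1])<700)).astype(np.uint8)
n,l,s,c=cv2.connectedComponentsWithStats(m)
for i in range(1,n):
    if s[i,4]<60: continue
    k=l==i;zt=np.percentile(z[k],90);top=k&(z>zt-6)
    r=cv2.minAreaRect(P[top][:,:2].astype(np.float32))
    print(np.round(c[i]*800/512),s[i,4],"ztop",round(zt,1),"ctr",np.round(r[0]),"size",np.round(r[1]),round(r[2]),"bgr",np.median(im[top],0))
cr=im[110:330,180:330];cv2.imwrite("pics/crop1.png",cv2.resize(cr,None,fx=2.7,fy=2.7,interpolation=cv2.INTER_CUBIC)) 
cr=im[150:235,215:315];cv2.imwrite("pics/crop2.png",cv2.resize(cr,(700,595),interpolation=cv2.INTER_CUBIC)) 
E
```

```text
table z med -1.188258353583251
[397. 129.] 89 ztop 55.2 ctr [ 851. -690.] size [ 21. 101.] 89 bgr [142. 147. 152.]
[297. 206.] 1819 ztop 143.7 ctr [ 932. -224.] size [438.  83.] 83 bgr [61. 69. 83.]
[359. 192.] 148 ztop 21.1 ctr [ 850. -364.] size [ 39. 126.] 5 bgr [129. 172. 212.]
[536. 231.] 1674 ztop 136.3 ctr [ 321. -277.] size [214. 103.] 0 bgr [110.  112.  112.5]
[399. 217.] 108 ztop 16.0 ctr [ 695. -293.] size [193.  35.] 56 bgr [152. 131. 157.]
[321. 257.] 388 ztop 126.6 ctr [799.   9.] size [26. 36.] 24 bgr [ 74.  116.5 165.5]
[411. 309.] 2519 ztop 78.7 ctr [528.  77.] size [243. 112.] 68 bgr [114. 116. 126.]
[362. 259.] 316 ztop 31.9 ctr [729. -74.] size [ 61. 103.] 67 bgr [125. 176. 222.]
[231. 304.] 311 ztop 72.4 ctr [946. 175.] size [10. 55.] 3 bgr [ 95. 134. 182.]
[288. 308.] 615 ztop 75.4 ctr [804. 183.] size [72. 82.] 8 bgr [109.5 117.5 128.5]
[188. 422.] 3702 ztop 139.5 ctr [804. 572.] size [280. 172.] 78 bgr [ 74.  75. 177.]
[479. 388.] 117 ztop 16.4 ctr [338. 244.] size [ 14. 135.] 12 bgr [214.  222.5 232.5]
[376. 388.] 428 ztop 36.8 ctr [539. 323.] size [89. 49.] 31 bgr [246. 247. 247.]
[276. 418.] 183 ztop 23.5 ctr [707. 433.] size [ 22. 163.] 9 bgr [ 10. 214. 241.]
[384. 440.] 495 ztop 36.5 ctr [478. 443.] size [48. 91.] 60 bgr [165. 213. 237.]
[450. 449.] 393 ztop 64.6 ctr [349. 430.] size [36. 48.] 39 bgr [ 10.  226.5 246. ]
[339. 489.] 587 ztop 36.7 ctr [514. 578.] size [90. 49.] 55 bgr [222. 224.  10.]
[384. 554.] 327 ztop 25.9 ctr [391. 675.] size [103.  48.] 1 bgr [168. 230. 243.]
```

View pics/crop1.png

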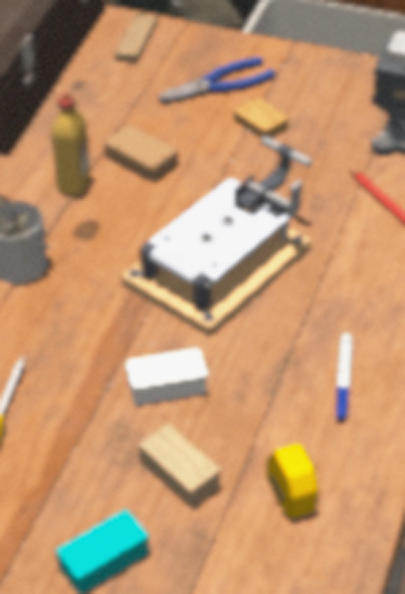

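The wood block at side (385,440) measures about 48×91×36 mm, so it fits "block". The white (376,388) and turquoise (339,489) ones are the same shape but excluded by colour. The wood piece at (432,240) is the thin offcut, and (362,259) is cork. The crop confirms light wood at crop (180,463). It also shows the jig's hinge at the lower left (+y world) and its lever and tab at the upper right.

Next is the jig pose.

```bash
python3 - <<'E'
from h import *
for n in("side","scene"):
    D=np.load(n+".npz");im,P=D["im"],D["P"]
    x,y,z=P[...,0],P[...,1],P[...,2]
    roi=(x>380)&(x<680)&(y>-90)&(y<250)
    hsv=cv2.cvtColor(im,cv2.COLOR_BGR2HSV)
    for nm,m in(("leaf",roi&(abs(z-66)<7)&(hsv[...,1]<60)&(hsv[...,2]>150)),("base",roi&(abs(z-18)<6))):
        m=cv2.morphologyEx(m.astype(np.uint8),cv2.MORPH_OPEN,np.ones((2,2),np.uint8))
        k,l,s,c=cv2.connectedComponentsWithStats(m)
        if nm=="leaf":m=l==1+np.argmax(s[1:,4])
        m=m>0
        r=cv2.minAreaRect(P[m][:,:2].astype(np.float32))
        print(n,nm,m.sum(),"z",np.median(z[m]).round(1),np.round(r[0],1),np.round(r[1]),round(r[2],2));print(np.round(cv2.boxPoints(r)))
    m=roi&(z>85)
    for p in P[m]: pass
    q=P[m];print("high",len(q),q[:,2].max());print(np.round(q[np.argsort(-q[:,2])][::max(1,len(q)//25)]).tolist())
E
```

```text
side leaf 924 z nan [547.3 102.6] [189. 106.] 70.62
[[466.  31.]
 [566.  -4.]
 [629. 174.]
 [529. 209.]]
side base 696 z nan [547.5 102.6] [220. 149.] 69.83
[[440.  25.]
 [580. -26.]
 [655. 180.]
 [515. 232.]]
high 185 129.82268731501654
[[460.0, 53.0, 130.0], [464.0, 37.0, 121.0], [491.0, -30.0, 118.0], [506.0, -27.0, 116.0], [513.0, -40.0, 114.0], [533.0, -41.0, 113.0], [531.0, -50.0, 112.0], [502.0, -29.0, 111.0], [515.0, -33.0, 110.0], [487.0, -31.0, 109.0], [514.0, -42.0, 108.0], [502.0, -29.0, 107.0], [465.0, 45.0, 105.0], [460.0, 47.0, 102.0], [463.0, 49.0, 98.0], [457.0, 44.0, 96.0], [545.0, 48.0, 94.0], [509.0, 33.0, 92.0], [504.0, 24.0, 91.0], [494.0, -29.0, 90.0], [537.0, 16.0, 90.0], [512.0, 36.0, 89.0], [503.0, 26.0, 88.0], [493.0, -40.0, 87.0], [497.0, 34.0, 86.0], [511.0, 38.0, 86.0], [478.0, 49.0, 85.0]]
scene leaf 703 z nan [533.9  90.8] [243. 146.] 44.17
[[396.  58.]
 [497. -46.]
 [672. 123.]
 [570. 228.]]
scene base 925 z nan [529.6  25.9] [161. 341.] 30.14
[[ 374.  133.]
 [ 545. -162.]
 [ 685.  -81.]
 [ 514.  214.]]
high 360 126.79123061830853
[[458.0, 37.0, 127.0], [454.0, 41.0, 121.0], [453.0, 31.0, 116.0], [527.0, -58.0, 115.0], [509.0, -46.0, 114.0], [519.0, -47.0, 113.0], [514.0, -48.0, 113.0], [494.0, -49.0, 112.0], [480.0, -42.0, 111.0], [522.0, -56.0, 110.0], [452.0, 34.0, 109.0], [486.0, -47.0, 108.0], [513.0, -54.0, 106.0], [519.0, -55.0, 104.0], [496.0, -45.0, 100.0], [454.0, 40.0, 96.0], [453.0, 39.0, 94.0], [510.0, 49.0, 93.0], [498.0, -47.0, 91.0], [498.0, 16.0, 90.0], [498.0, 24.0, 89.0], [487.0, 28.0, 88.0], [518.0, 17.0, 88.0], [488.0, -43.0, 87.0], [505.0, 39.0, 86.0], [493.0, 22.0, 86.0]]
```

```bash
cat >> h.py <<'E'
J=[547.,102.6,np.radians(69.9)]
def jw(p): # jig->world
    c,s=np.cos(J[2]),np.sin(J[2]);return np.array([J[0]+c*p[0]-s*p[1],J[1]+s*p[0]+c*p[1],p[2]])
def wj(P):
    P=np.asarray(P,float)-[J[0],J[1],0];c,s=np.cos(J[2]),np.sin(J[2]);return np.stack([c*P[...,0]+s*P[...,1],-s*P[...,0]+c*P[...,1],P[...,2]],-1)
def go(P,yaw): # print shift(cm)+rotvec from present measured pose
    o=get_obs();Rt=R.from_euler('xyz',o["orientation"])
    print(np.round(totool(P)/10,2).tolist(),np.round((Rt.inv()*R.from_euler('xyz',[np.pi,0,yaw])).as_rotvec(),3).tolist())
E
python3 - <<'E'
from h import *
print(np.round(camera_params("wrist")["tool_from_camera"],2),camera_params("wrist")["intrinsics"])
go(jw([-83,0,330]),J[2]+np.pi/2)
print(jw([-83,0,330]))
E
```

```text
[[   0.     -0.96   -0.27   68.11]
 [   1.      0.      0.     -0.19]
 [  -0.     -0.27    0.96 -142.98]
 [   0.      0.      0.      1.  ]] [[328.11270349   0.         255.08142787]
 [  0.         328.11270349 189.69292804]
 [  0.           0.           1.        ]]
[50.38, -49.97, -9.88] [-0.001, -0.002, -2.5]
[518.47624535  24.65517708 330.        ]
```

Call:
drive_tool(
  plan=[
    [[5,-5,-9.9],[0,0,-0.18],255],
    [[10,-10,-9.9],[0,0,-0.36],255],
    [[14,-14,-9.9],[0,0,-0.54],255],
    [[18,-18,-9.9],[0,0,-0.72],255],
    [[22,-22,-9.9],[0,0,-0.9],255],
    [[26,-26,-9.9],[0,0,-1.08],255],
    [[30,-30,-9.9],[0,0,-1.26],255],
    [[34,-34,-9.9],[0,0,-1.44],255],
    [[38,-38,-9.9],[0,0,-1.62],255],
    [[42,-42,-9.9],[0,0,-1.8],255],
    [[46,-46,-9.9],[0,0,-1.98],255],
    [[50,-50,-9.9],[0,0,-2.16],255],
  ],
)

```text
time: 1.6
position: [515.4, 25.3, 330.2]
orientation: [-3.141, 0.0, 2.456]
wrist_force: [1.6, -0.2, 0.4]
opening: -0.001
grasp_force: 0.0
```

```bash
python3 - <<'E'
from h import *
go(jw([-83,0,330]),J[2]+np.pi/2);print(get_obs()["q"].round(2))
E
```

```text
[-0.28, 0.15, 0.02] [-0.0, 0.0, -0.334]
[ 0.42  0.27 -0.72  1.63  0.18  1.31  0.55]
```

Call:
drive_tool(
  plan=[
    [[-0.3,0.1,0],[0,0,-0.17],255],
    [[-0.3,0.1,0],[0,0,-0.334],255],
    [[-0.3,0.1,0],[0,0,-0.334],255],
  ],
)

```text
time: 1.98
position: [517.7, 22.4, 329.9]
orientation: [-3.141, -0.001, 2.784]
wrist_force: [0.3, 0.7, 0.7]
opening: -0.001
grasp_force: 0.0
```

```bash
python3 - <<'E'
from h import *
o=get_obs();im,P=cloud("wrist");np.savez("w1.npz",im=im,P=P);print(o["position"],o["orientation"])
KM=cam("wrist");v=cv2.resize(im,(800,600))
for p in([-83,58,125.5],[-83,48,125.5],[-146.5,40,114],[-146.5,-40,114],[-95,55,66],[-95,-55,66],[-107,75,18],[-107,-75,18],[78,55,66]):
    q=proj("wrist",[jw(p)],KM)[0]*800/512;cv2.circle(v,tuple(int(a) for a in q),4,(0,0,255),1)
cv2.imwrite("pics/w1.png",v)
Q=wj(P)
hsv=cv2.cvtColor(im,cv2.COLOR_BGR2HSV)
def rect(nm,m):
    m=np.nan_to_num(m.astype(np.uint8));m=cv2.morphologyEx(m,cv2.MORPH_OPEN,np.ones((3,3),np.uint8))>0
    r=cv2.minAreaRect(Q[m][:,:2].astype(np.float32));print(nm,m.sum(),np.median(Q[m][:,2]).round(1),np.round(r,1).tolist() if 0 else (np.round(r[0],1),np.round(r[1],1),round(r[2],1)))
x,y,z=Q[...,0],Q[...,1],Q[...,2]
rect("bar",(abs(z-112)<8)&(x<-135)&(x>-165)&(abs(y)<60))
rect("tab",(abs(z-124)<6)&(abs(x+83)<30)&(abs(y-58)<25))
rect("leaf",(abs(z-66)<5)&(abs(y)<80))
rect("base",(abs(z-18)<5)&(abs(y)<100)&(abs(x)<130))
E
```

```text
[517.65255256  22.38022023 329.87009927] [-3.14142510e+00 -9.24218891e-04  2.78390266e+00]
bar 814 113.4 (array([-151.1,   -0.6]), array([79.1, 15.7]), 87.8)
tab 127 125.3 (array([-87.7,  62.1]), array([ 6. , 18.6]), 89.6)
leaf 10684 66.3 (array([-157.6,    3.9]), array([116.2, 475.8]), 88.1)
base 3526 18.3 (array([-5.3, -1.4]), array([150. , 215.2]), 89.6)
```

View pics/w1.png

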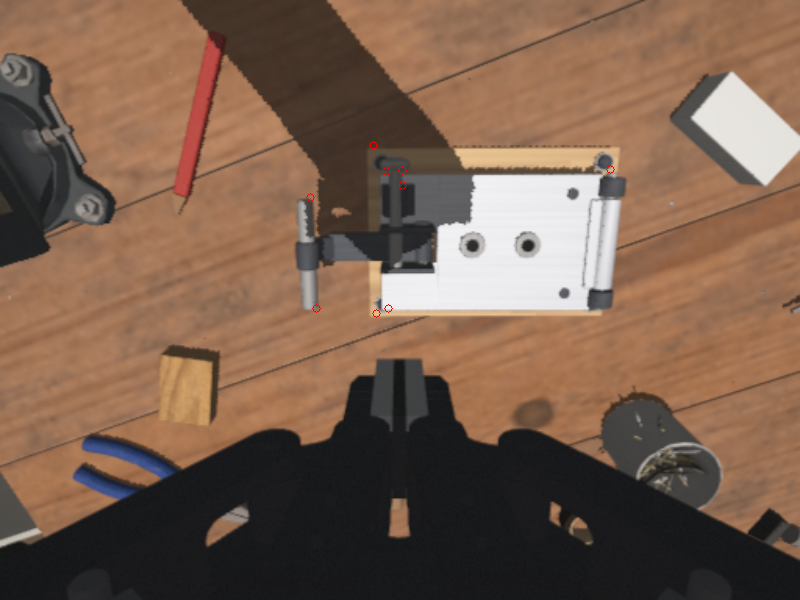

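The wrist view shows the T-bar at (307,255), the tab at (393,178) and the jig base at about (372..620, 148..315). It is offset about −5 mm in jig x from my overlay. The fitted base measures 150×215, exactly as given, so I'll correct the jig pose and go to the tab.

```bash
sed -i 's/^J=.*/J=[546.2,97.6,np.radians(69.5)]/' h.py; python3 - <<'E'
from h import *
y=J[2]+np.pi/2
for p in([-83,36,150],[-83,36,100],[-83,80,100]): go(jw(p),y)
E
```

```text
[3.55, -0.25, 18.0] [-0.0, -0.001, -0.003]
[3.55, -0.25, 23.0] [-0.0, -0.001, -0.003]
[7.95, -0.26, 23.0] [-0.0, -0.001, -0.003]
```

Call:
drive_tool(
  plan=[
    [[3.5,-0.2,6],[0,0,0],255],
    [[3.5,-0.2,12],[0,0,0],255],
    [[3.5,-0.2,18],[0,0,0],255],
    [[3.5,-0.2,21],[0,0,0],255],
    [[3.5,-0.2,23],[0,0,0],255],
    [[3.5,-0.2,23],[0,0,0],255],
    [[4.5,-0.2,23],[0,0,0],255],
    [[5.5,-0.2,23],[0,0,0],255],
    [[6.5,-0.2,23],[0,0,0],255],
    [[7.3,-0.2,23],[0,0,0],255],
    [[7.7,-0.2,23],[0,0,0],255],
    [[7.8,-0.2,23],[0,0,0],255],
  ],
)

```text
time: 3.52
position: [444.6, 47.8, 100.6]
orientation: [3.141, 0.001, 2.785]
wrist_force: [4.8, -2.0, 2.3]
opening: 0.003
grasp_force: 2.5
```

```bash
python3 - <<'E'
from h import *
o=get_obs();print(wj(o["position"]).round(1),o["wrist_force"].round(1))
im,P=cloud("wrist");Q=wj(P)
m=(Q[...,2]>110)&(abs(Q[...,0]+83)<20)&(Q[...,1]>40)&(Q[...,2]<135)&(Q[...,1]<130)
if m.sum(): print(m.sum(),np.percentile(Q[m],[2,50,98],axis=0).round(1))
E
```

```text
[-82.3  77.7 100.6] [ 4.8 -2.   2.3]
2480 [[-95.2  85.1 110.9]
 [-83.   91.4 124.9]
 [-69.6  96.7 134.1]]
```

Call:
drive_tool(
  plan=[
    [[0.1,0,0],[0,0,0],255],
    [[0.2,0,0],[0,0,0],255],
    [[0.2,0,0],[0,0,0],255],
  ],
)

```text
time: 3.95
position: [444.4, 47.9, 100.7]
orientation: [3.14, 0.003, 2.783]
wrist_force: [10.1, -3.7, -0.4]
opening: -0.006
grasp_force: 5.1
```

The bolt is against its stop: force rises without motion. Next I pinch the T-bar at jig y −22.

```bash
python3 - <<'E'
from h import *
y=J[2]+np.pi/2
for p in([-83,60,100],[-83,60,170],[-146.5,-22,160],[-146.5,-22,88]): go(jw(p),y)
E
```

```text
[-1.79, -0.08, 0.08] [0.001, 0.003, -0.0]
[-1.81, -0.07, -6.92] [0.001, 0.003, -0.0]
[-10.01, -6.42, -5.91] [0.001, 0.003, -0.0]
[-9.99, -6.43, 1.29] [0.001, 0.003, -0.0]
```

Call:
drive_tool(
  plan=[
    [[-1.5,0,0],[0,0,0],255],
    [[-2,0,-3.5],[0,0,0],255],
    [[-2.5,0,-7],[0,0,0],200],
    [[-6.5,-3.5,-7],[0,0,0],135],
    [[-10.2,-6.4,-6.5],[0,0,0],135],
    [[-10.2,-6.4,-6],[0,0,0],135],
    [[-10.2,-6.4,-6],[0,0,0],135],
  ],
)

```text
time: 4.82
position: [514.4, -46.7, 159.3]
orientation: [3.142, -0.003, 2.785]
wrist_force: [-0.2, 0.9, -0.1]
opening: 0.471
grasp_force: 0.0
```

```bash
python3 - <<'E'
from h import *
o=get_obs();print(wj(o["position"]).round(1),o["wrist_force"].round(1))
im,P=cloud("wrist");Q=wj(P);cv2.imwrite("pics/w2.png",im)
x,y,z=Q[...,0],Q[...,1],Q[...,2]
m=(abs(z-112)<6)&(x<-125)&(x>-170)&(y>-60)&(y<60)
print(m.sum(),np.percentile(Q[m],[2,50,98],axis=0).round(1))
m=(abs(z-124)<6)&(abs(x+83)<25)&(y>40)&(y<120)
print(m.sum(),np.percentile(Q[m],[2,50,98],axis=0).round(1))
go(jw([-146.5,-22,88]),J[2]+np.pi/2)
E
```

```text
[-146.3  -20.8  159.3] [-0.2  0.9 -0.1]
2743 [[-153.9  -38.1  109. ]
 [-146.8    2.2  113.5]
 [-139.6   37.1  117. ]]
620 [[-93.7  89.2 118.5]
 [-85.2  91.3 125.1]
 [-75.   94.2 127. ]]
[-0.15, -0.08, 7.18] [0.0, -0.002, 0.002]
```

View pics/w2.png

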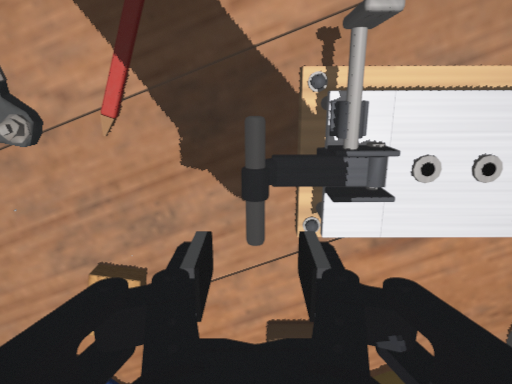

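The view shows the bolt rod clear of the lever bar and ending at the cheek (352,148). The T-bar (255,120–245) is centred between the fingertips (210..300). Descend and pinch.

Call:
drive_tool(
  plan=[
    [[-0.1,-0.1,4],[0,0,0],135],
    [[-0.1,-0.1,7.2],[0,0,0],135],
    [[-0.1,-0.1,7.2],[0,0,0],150],
    [[-0.1,-0.1,7.2],[0,0,0],200],
    [[-0.1,-0.1,7.2],[0,0,0],225],
    [[-0.1,-0.1,7.2],[0,0,0],225],
    [[-0.1,-0.1,7.2],[0,0,0],225],
  ],
)

```text
time: 5.75
position: [516.7, -48.1, 89.2]
orientation: [3.141, 0.002, 2.785]
wrist_force: [0.2, 1.2, 5.9]
opening: 0.124
grasp_force: 32.8
```

```bash
cat > path.py <<'E'
from h import *
# bar positions for (lever,leaf); shift relative to present
def rot(v,a): return np.array([v[0]*np.cos(a)+v[1]*np.sin(a),-v[0]*np.sin(a)+v[1]*np.cos(a)])
def bar(l,t):
    p=np.array([-62,72.])+rot([-84.5,36],l); return np.array([85,63.])+rot(p-[85,63],t)
if __name__=="__main__":
    o=get_obs();print(wj(o["position"]).round(1),o["wrist_force"].round(1),o["opening"],o["grasp_force"])
    b0=bar(0,0)
    for l,t in [(0,0),(.2,0),(.4,0),(.55,0),(.6,.05),(.6,.15),(.6,.3),(.6,.45),(.6,.6),(.6,.75),(.6,.9),(.6,1.05),(.6,1.2),(.6,1.35),(.55,1.5),(.45,1.6),(.3,1.67),(.15,1.72),(.05,1.75)]:
        b=bar(l,t); print(l,t,((b-b0)/10).round(1))
E
python3 path.py
```

```text
[-146.8  -23.4   89.2] [0.2 1.2 5.9] 0.12441132222499851 32.77529776096344
0 0 [0. 0.]
0.2 0 [0.9 1.6]
0.4 0 [2.1 3. ]
0.55 0 [3.1 3.9]
0.6 0.05 [4.  5.1]
0.6 0.15 [5. 7.]
0.6 0.3 [6.9 9.6]
0.6 0.45 [ 9.2 11.8]
0.6 0.6 [11.8 13.7]
0.6 0.75 [14.7 15.2]
0.6 0.9 [17.7 16.3]
0.6 1.05 [20.9 16.8]
0.6 1.2 [24.1 16.9]
0.6 1.35 [27.3 16.6]
0.55 1.5 [30.1 16.1]
0.45 1.6 [31.6 16. ]
0.3 1.67 [32.1 16.4]
0.15 1.72 [32.2 16.9]
0.05 1.75 [32.1 17.2]
```

Call:
drive_tool(
  plan=[
    [[0,0.4,-0.8],[0,0,0],225],
    [[0,0.9,-1.6],[0,0,0],225],
    [[0,1.5,-2.3],[0,0,0],225],
    [[0,2.1,-3],[0,0,0],225],
    [[0,3.1,-3.9],[0,0,0],225],
    [[0,3.1,-3.9],[0,0,0],225],
    [[0,3.5,-4.5],[0,0,0],225],
    [[0,4,-5.1],[0,0,0],225],
    [[0,5,-7],[0,0,0],225],
  ],
)

```text
time: 6.88
position: [533.4, -1.8, 158.2]
orientation: [-3.141, -0.001, 2.784]
wrist_force: [3.9, -1.8, -6.5]
opening: 0.125
grasp_force: 30.1
```

```bash
python3 - <<'E'
from path import *
from scipy.optimize import fsolve
o=get_obs();p=wj(o["position"]);print(p.round(1),o["wrist_force"].round(1),o["opening"],o["grasp_force"])
b=np.array([p[0],p[2]+19]);print(b-bar(0,0),"lever,leaf est",fsolve(lambda a:bar(*a)-b,[.6,.15]))
E
```

```text
[-97.6 -22.8 158.2] [ 3.9 -1.8 -6.5] 0.12464021163845691 30.106109082698822
[48.9364785  69.17280491] lever,leaf est [0.58541381 0.14956171]
```

Call:
drive_tool(
  plan=[
    [[0,1.9,-2.6],[0,0,0],225],
    [[0,4.2,-4.8],[0,0,0],225],
    [[0,6.8,-6.7],[0,0,0],225],
    [[0,9.7,-8.2],[0,0,0],225],
    [[0,12.7,-9.3],[0,0,0],225],
    [[0,15.9,-9.8],[0,0,0],225],
    [[0,19.1,-9.9],[0,0,0],225],
    [[0,22.3,-9.6],[0,0,0],225],
    [[0,24.2,-9.3],[0,0,0],225],
    [[0,25.1,-9.1],[0,0,0],225],
    [[0,26.6,-9.0],[0,0,0],225],
    [[0,27.1,-9.4],[0,0,0],225],
  ],
)

```text
time: 8.38
position: [627.9, 253.3, 252.2]
orientation: [3.141, -0.001, 2.785]
wrist_force: [-1.1, -0.4, -0.2]
opening: 0.122
grasp_force: 29.3
```

Call:
drive_tool(
  plan=[
    [[0,0.1,-0.4],[0,0,0],225],
    [[0,0.1,-0.8],[0,0,0],225],
    [[0,0.1,-0.8],[0,0,0],225],
  ],
)

```text
time: 8.75
position: [628.1, 253.6, 260.6]
orientation: [3.141, -0.0, 2.785]
wrist_force: [-1.6, 1.9, -0.6]
opening: 0.127
grasp_force: 29.0
```

```bash
python3 - <<'E'
from path import *
from scipy.optimize import fsolve
o=get_obs();p=wj(o["position"]);print(p.round(1),o["q"].round(2),o["wrist_force"].round(1),o["opening"],o["grasp_force"])
b=np.array([p[0],p[2]+19]);print(b-bar(0,0),"lever,leaf est",fsolve(lambda a:bar(*a)-b,[.1,1.7]))
im,P=cloud("side");cv2.imwrite("pics/s2.png",cv2.resize(im[110:330,180:380],(600,660))[:600])
E
```

```text
[174.8 -22.1 260.6] [-0.05  0.6  -0.7   1.34  0.38  1.33  0.46] [-1.6  1.9 -0.6] 0.12748005262600198 28.9904648065567
[321.29939563 171.64341229] lever,leaf est [0.06279233 1.74787888]
```

View pics/s2.png

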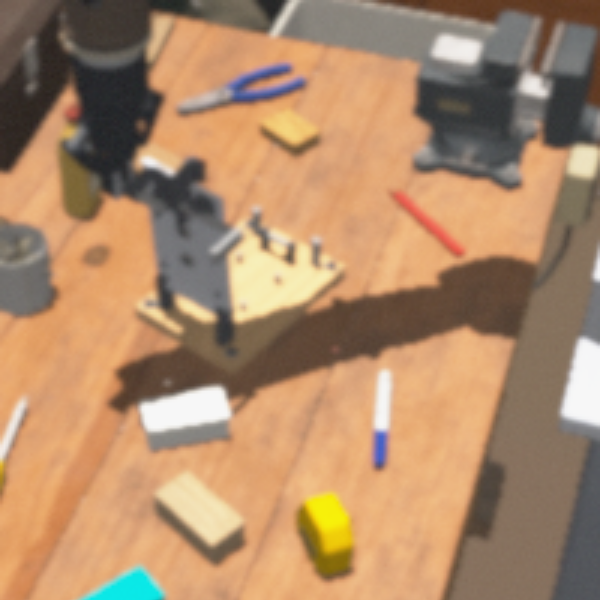

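Side view: the leaf is upright at (190,240), held by the gripper, with the nest exposed. Release and rise.

Call:
drive_tool(
  plan=[
    [[0,0,0],[0,0,0],100],
    [[0,0,0],[0,0,0],100],
    [[0,0.5,0],[0,0,0],100],
    [[0,0.8,-1],[0,0,0],100],
    [[0,0.8,-6],[0,0,0],100],
    [[0,0.8,-11],[0,0,0],100],
    [[0,0.8,-11],[0,0,0],100],
    [[0,0.8,-11],[0,0,0],100],
  ],
)

```text
time: 9.8
position: [631.2, 261.1, 370.4]
orientation: [3.141, 0.0, 2.785]
wrist_force: [0.6, -0.5, -0.7]
opening: 0.611
grasp_force: 0.0
```

```bash
python3 - <<'E'
from h import *
D=np.load("side.npz");im,P=D["im"],D["P"]
z=P[...,2];m=(abs(z-35.5)<5)&(abs(P[...,0]-478)<70)&(abs(P[...,1]-443)<70)
r=cv2.minAreaRect(P[m][:,:2].astype(np.float32));b=cv2.boxPoints(r)
e=b[1]-b[0],b[2]-b[1];L=max(e,key=np.linalg.norm);a=np.arctan2(L[1],L[0])%np.pi
print(r,"long axis deg",np.degrees(a),"jig",69.5)
# tool x along the block's long axis 
go([r[0][0],r[0][1],300],a)
im,P=cloud("side");z=P[...,2]
x,y,zz=np.moveaxis(wj(P),-1,0);m=(abs(y)<60)&(x>60)&(x<260)&(zz>120)&(zz<300)&(y>-50)
print("top leaf pts",np.percentile(wj(P)[m],[2,50,98],axis=0).round())
E
```

```text
((477.7456359863281, 442.85394287109375), (47.65470504760742, 91.38182830810547), 59.79104995727539) long axis deg 149.79105 jig 69.5
[20.73, 11.68, 7.04] [0.0, 0.0, 0.171]
top leaf pts [[ 95. -39. 122.]
 [134.   6. 229.]
 [191.  52. 286.]]
```

Call:
drive_tool(
  plan=[
    [[6,3.4,0],[0,0,0.06],0],
    [[11,6.2,0],[0,0,0.12],0],
    [[16,9,3],[0,0,0.17],0],
    [[20.7,11.7,7],[0,0,0.17],0],
    [[20.7,11.7,12],[0,0,0.17],0],
    [[20.7,11.7,15],[0,0,0.17],0],
    [[20.7,11.7,15],[0,0,0.17],0],
    [[20.7,11.7,15],[0,0,0.17],0],
  ],
)

```text
time: 10.85
position: [478.5, 443.0, 221.3]
orientation: [3.141, -0.0, 2.614]
wrist_force: [-0.3, -0.5, 1.5]
opening: 1.0
grasp_force: 0.0
```

```bash
python3 - <<'E'
from h import *
o=get_obs();im,P=cloud("wrist");print(o["position"].round(1),o["orientation"].round(3))
cv2.imwrite("pics/w3.png",im)
z=P[...,2];m=((abs(z-35)<4)&(abs(P[...,0]-478)<80)&(abs(P[...,1]-443)<80)).astype(np.uint8)
m=cv2.morphologyEx(m,cv2.MORPH_OPEN,np.ones((3,3),np.uint8))
n,l,s,c=cv2.connectedComponentsWithStats(m);i=1+np.argmax(s[1:,4]);m=l==i
r=cv2.minAreaRect(P[m][:,:2].astype(np.float32));b=cv2.boxPoints(r)
e=b[1]-b[0],b[2]-b[1];L=max(e,key=np.linalg.norm);a=np.arctan2(L[1],L[0])%np.pi
print(m.sum(),r,np.median(z[m]),c[i],np.degrees(a),np.median(im[m],0))
go([r[0][0],r[0][1],7],a)
E
```

```text
[478.5 443.  221.3] [ 3.141 -0.     2.614]
3789 ((473.771728515625, 440.5207214355469), (45.01898193359375, 90.03564453125), 61.6661376953125) 35.296457579122034 [250.97888625 162.7503299 ] 151.66614 [ 90. 109. 126.]
[0.29, -0.53, 21.48] [0.002, 0.0, -0.033]
```

View pics/w3.png

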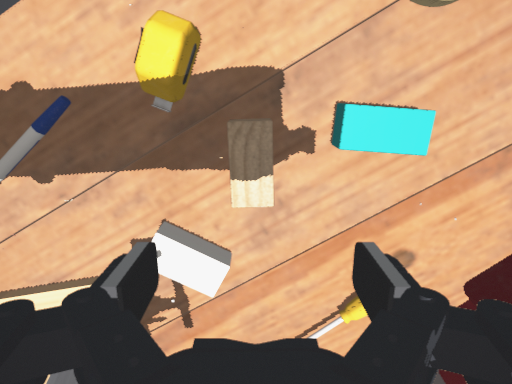

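The wrist view shows the wood block at (251,163), measured at 45.0×90.0×35.3. The white and turquoise look-alikes are clear of it. Grasp it.

Call:
drive_tool(
  plan=[
    [[0.3,-0.5,6],[0,0,-0.033],0],
    [[0.3,-0.5,12],[0,0,-0.033],0],
    [[0.3,-0.5,18],[0,0,-0.033],0],
    [[0.3,-0.5,21.5],[0,0,-0.033],0],
    [[0.3,-0.5,21.5],[0,0,-0.033],60],
    [[0.3,-0.5,21.5],[0,0,-0.033],160],
    [[0.3,-0.5,21.5],[0,0,-0.033],160],
    [[0.3,-0.5,21.5],[0,0,-0.033],160],
    [[0.3,-0.5,21.5],[0,0,-0.033],160],
    [[0.3,-0.5,17],[0,0,-0.033],160],
    [[0.3,-0.5,9],[0,0,-0.033],160],
    [[0.3,-0.5,5],[0,0,-0.033],160],
  ],
)

```text
time: 12.4
position: [473.2, 440.3, 174.0]
orientation: [3.139, 0.001, 2.648]
wrist_force: [0.8, 0.8, -0.7]
opening: 0.513
grasp_force: 61.8
```

```bash
python3 - <<'E'
from h import *
o=get_obs();print(o["position"].round(1),o["q"].round(2))
go(jw([-40,0,180]),J[2])
im,P=cloud("wrist");cv2.imwrite("pics/w4.png",im)
# block bottom-end position in tool axes
T=R.from_euler('xyz',o["orientation"]).inv().apply((P-o["position"]).reshape(-1,3)).reshape(P.shape)
m=(abs(T[...,2]+28)<6)&(abs(T[...,1])<30)&(T[...,0]>-5)&(T[...,0]<70)
print(m.sum(),np.percentile(T[m],[2,50,98],axis=0).round(1))
E
```

```text
[473.2 440.3 174. ] [-0.4   0.61 -0.69  1.55  0.42  1.13 -0.1 ]
[-23.21, -30.68, -0.66] [0.002, -0.001, 1.435]
15127 [[ -3.8 -22.4 -30.6]
 [ 21.1  -0.4 -27. ]
 [ 44.4  21.9 -25.1]]
```

Block gripped (centred to about 0.5 mm). Going round the open leaf on the robot's side.

Call:
drive_tool(
  plan=[
    [[-1,-5.5,0],[0,0,0],160],
    [[-2,-11,0],[0,0,0.1],160],
    [[-3,-16.5,0],[0,0,0.28],160],
    [[-4,-22,0],[0,0,0.46],160],
    [[-5,-27,0],[0,0,0.64],160],
    [[-8,-29.5,0],[0,0,0.82],160],
    [[-13,-30,-0.5],[0,0,1.0],160],
    [[-18,-30.5,-0.5],[0,0,1.18],160],
    [[-23.2,-30.7,-0.5],[0,0,1.36],160],
    [[-23.2,-30.7,-0.5],[0,0,1.435],160],
    [[-23.2,-30.7,-0.5],[0,0,1.435],160],
  ],
)

```text
time: 13.82
position: [532.1, 59.9, 176.1]
orientation: [3.141, -0.001, 1.213]
wrist_force: [-0.3, 1.0, -0.7]
opening: 0.513
grasp_force: 62.0
```

```bash
python3 - <<'E'
from h import *
o=get_obs();print(o["position"].round(1),o["orientation"].round(3),wj(o["position"]).round(1),o["q"].round(2))
im,P=cloud("wrist");np.savez("w5.npz",im=im,P=P);cv2.imwrite("pics/w5.png",cv2.resize(im,(800,600)))
Q=wj(P);x,y,z=np.moveaxis(Q,-1,0)
m=(abs(z-18)<3)&(abs(x)<120)&(abs(y)<90)
r=cv2.minAreaRect(Q[m][:,:2].astype(np.float32));print("base",m.sum(),r)
for nm,m in(("stop",(abs(z-40)<3)&(x>30)&(x<80)&(abs(y)<40)),("pins",(abs(z-32)<3)&(abs(x)<45)&(abs(y)<45))):
    n,l,s,c=cv2.connectedComponentsWithStats(m.astype(np.uint8))
    for i in range(1,n):
        if s[i,4]>12: print(nm,s[i,4],c[i].round(),np.percentile(Q[l==i],[3,50,97],axis=0)[:,:2].round(1).tolist())
E
```

```text
[532.1  59.9 176.1] [ 3.141e+00 -1.000e-03  1.213e+00] [-40.3   0.  176.1] [ 0.07  0.37 -0.36  1.84  0.16  0.95 -0.73]
base 23204 ((-1.5155029296875, -1.0872879028320312), (213.18673706054688, 150.6452178955078), 0.1514400988817215)
stop 866 [257.  68.] [[44.6, -21.5], [50.5, -0.8], [55.8, 19.9]]
pins 71 [222.  93.] [[28.3, 25.2], [31.5, 28.5], [34.7, 31.9]]
pins 72 [292.  93.] [[28.3, -33.5], [31.5, -30.2], [34.8, -27.0]]
```

View pics/w5.png

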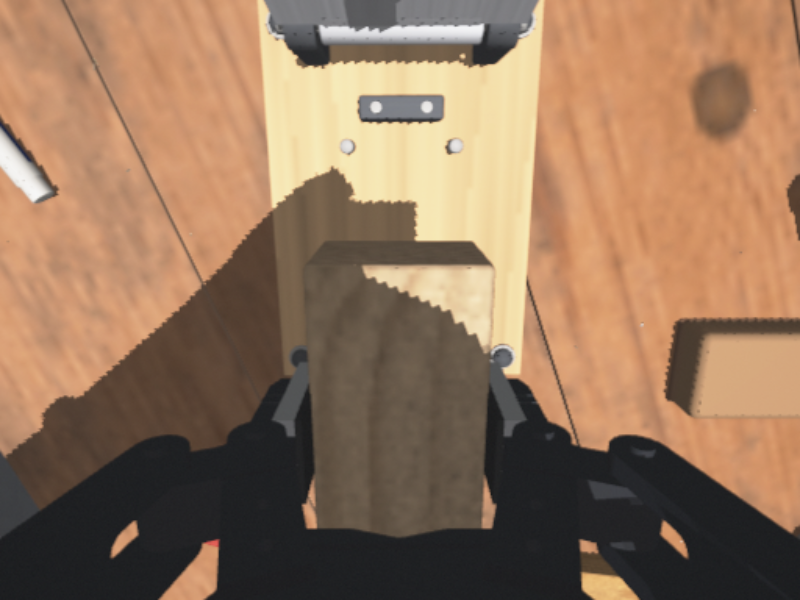

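The view shows the stop at (400,107) and the far pins at (346,146) and (456,146). In the jig frame the pin midline is y −0.85 and the stop face is x 44.6, so the nest is well placed. Lower the block 3 mm short of the stop, then push it home.

Call:
drive_tool(
  plan=[
    [[2,0.1,3],[0,0,0],160],
    [[3.7,0.1,6],[0,0,0],160],
    [[3.7,0.1,9],[0,0,0],160],
    [[3.7,0.1,11.5],[0,0,0],160],
    [[3.7,0.1,13],[0,0,0],160],
    [[3.7,0.1,14],[0,0,0],160],
    [[3.7,0.1,14.6],[0,0,0],160],
    [[3.7,0.1,15.1],[0,0,0],160],
    [[3.7,0.1,15.1],[0,0,0],160],
  ],
)

```text
time: 15.0
position: [546.1, 94.1, 26.2]
orientation: [3.14, -0.0, 1.213]
wrist_force: [-6.8, -1.0, 17.4]
opening: 0.512
grasp_force: 64.6
```

```bash
python3 - <<'E'
from h import *
o=get_obs();print(wj(o["position"]).round(1),o["wrist_force"].round(1),o["orientation"].round(3))
E
```

```text
[-3.3 -1.1 26.2] [-6.8 -1.  17.4] [ 3.14  -0.     1.213]
```

Call:
drive_tool(
  plan=[
    [[0,0,-0.15],[0,0,0],160],
    [[0.2,0,-0.15],[0,0,0],160],
    [[0.35,0,-0.15],[0,0,0],160],
    [[0.45,0,-0.15],[0,0,0],160],
    [[0.45,0,-0.15],[0,0,0],160],
  ],
)

```text
time: 15.62
position: [547.7, 97.3, 26.3]
orientation: [3.141, 0.001, 1.212]
wrist_force: [-2.5, -3.4, 7.1]
opening: 0.517
grasp_force: 63.1
```

```bash
python3 - <<'E'
from h import *
o=get_obs();print(wj(o["position"]).round(1),R.from_euler('z',-J[2]).apply(o["wrist_force"]).round(1))
E
```

```text
[ 0.2 -1.5 26.3] [-4.1  1.1  7.1]
```

Call:
drive_tool(
  plan=[
    [[0,0,0],[0,0,0],90],
    [[0,0,0],[0,0,0],80],
    [[0,0,0],[0,0,0],80],
    [[0,0,-3],[0,0,0],80],
    [[-1,0,-8],[0,0,0],80],
    [[-4,0,-14],[0,0,0],80],
    [[-4,0,-15],[0,0,0],80],
    [[-4,0,-15],[0,0,0],80],
  ],
)

```text
time: 16.62
position: [533.8, 60.8, 176.4]
orientation: [3.14, -0.001, 1.212]
wrist_force: [-0.5, -0.1, -0.9]
opening: 0.686
grasp_force: 0.0
```

```bash
python3 - <<'E'
from h import *
im,P=cloud("wrist")
Q=wj(P);x,y,z=np.moveaxis(Q,-1,0)
m=(abs(z-53)<4)&(abs(x)<60)&(abs(y)<35);m=cv2.morphologyEx(m.astype(np.uint8),cv2.MORPH_OPEN,np.ones((3,3),np.uint8))>0
print("block",m.sum(),np.median(z[m]),cv2.minAreaRect(Q[m][:,:2].astype(np.float32)),np.percentile(Q[m],[1,99],axis=0).round(1).tolist())
m=(abs(z-40)<3)&(x>40)&(x<80)&(abs(y)<40)
print("stop",np.percentile(Q[m],[3,97],axis=0).round(1).tolist())
print(wj(get_obs()["position"]),get_obs()["q"].round(2))
cv2.imwrite("pics/w6.png",im)
E
```

```text
block 6198 53.326636792575925 ((-1.4012794494628906, -0.7812881469726562), (89.27194213867188, 45.110103607177734), 0.027090102434158325) [[-44.9, -22.8, 51.7], [42.5, 21.1, 54.9]]
stop [[44.6, -21.6, 38.7], [56.0, 20.2, 42.0]]
[-38.81169186  -0.49031835 175.15455279] [ 0.07  0.38 -0.37  1.84  0.17  0.96 -0.73]
```

View pics/w6.png

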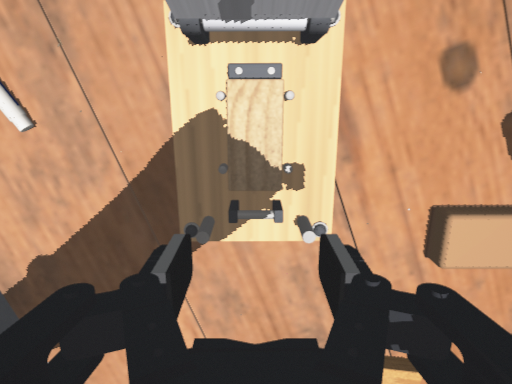

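The block lies flat against the stop between the pins: top z 53, centre (−1.4,−0.8), angle 0.03°, image (255,135). Now over the leaf and behind the T-bar.

Call:
drive_tool(
  plan=[
    [[0,0,-6],[0,0,0],160],
    [[0,0,-12],[0,0,0],255],
    [[1,0,-17],[0,0,0],255],
    [[6,0,-17.5],[0,0,0],255],
    [[12,0,-17.5],[0,0,0],255],
    [[18,0,-17.5],[0,0,0],255],
    [[24,0,-17.5],[0,0,0],255],
    [[27,0,-17.5],[0,0,0],255],
    [[27,0,-17.5],[0,0,0],255],
  ],
)

```text
time: 17.8
position: [626.7, 317.5, 346.5]
orientation: [-3.137, 0.003, 1.218]
wrist_force: [-0.3, 0.1, 0.0]
opening: 0.0
grasp_force: 0.0
```

```bash
python3 - <<'E'
from h import *
o=get_obs();print(wj(o["position"]).round(1),o["q"].round(2),o["orientation"].round(3))
im,P=cloud("wrist");x,y,z=np.moveaxis(wj(P),-1,0);Q=wj(P)
m=(z>262)&(z<310)&(abs(y)<55)&(x>100)&(x<240);print(m.sum(), m.sum()and np.percentile(Q[m],[2,50,98],axis=0).round(1))
im,P=cloud("side");x,y,z=np.moveaxis(wj(P),-1,0);Q=wj(P)
m=(z>262)&(z<300)&(abs(y)<55)&(x>100)&(x<200);print(m.sum(), m.sum()and np.percentile(Q[m],[2,50,98],axis=0).round(1))
E
```

```text
[234.2   1.6 346.5] [-0.32  0.56 -0.42  1.13  0.21  1.51 -1.05] [-3.137e+00  3.000e-03  1.218e+00]
517 [[140.6 -39.5 277. ]
 [184.3 -28.5 282.9]
 [187.1  38.6 285.2]]
157 [[143.9 -38.  264.8]
 [183.5   2.3 280.8]
 [194.2  35.4 287.4]]
```

Call:
drive_tool(
  plan=[
    [[0,0,4],[0,0,0],255],
    [[0,0,8],[0,0,0],255],
    [[-2.5,0,8],[0,0,0],255],
    [[-4,0,8],[0,0,0],255],
    [[-5.5,0,8],[0,0,0],255],
    [[-7,0,8],[0,0,0],255],
    [[-8.5,0,7.8],[0,0,0],255],
    [[-10,0,7.5],[0,0,0],255],
    [[-11.5,0,7.2],[0,0,0],255],
    [[-13,0,7],[0,0,0],255],
    [[-14.5,0,7],[0,0,0],255],
    [[-16,0,7],[0,0,0],255],
  ],
)

```text
time: 19.4
position: [571.4, 162.7, 280.7]
orientation: [-3.142, 0.0, 1.213]
wrist_force: [0.1, 1.2, 0.3]
opening: 0.003
grasp_force: 0.1
```

```bash
python3 - <<'E'
from h import *
o=get_obs();print(wj(o["position"]).round(1),o["wrist_force"].round(1))
im,P=cloud("side");Q=wj(P);x,y,z=np.moveaxis(Q,-1,0)
m=(z>80)&(z<310)&(abs(y)<45)&(x>-170)&(x<60);print(m.sum(), m.sum()and np.percentile(Q[m],[2,50,98],axis=0).round(1))
cv2.imwrite("pics/s3.png",im[110:330,180:380])
E
```

```text
[ 69.8  -0.8 280.7] [0.1 1.2 0.3]
591 [[  1.5 -42.2 149.6]
 [ 49.7   5.7 210.7]
 [ 59.6  43.4 297.2]]
```

Call:
drive_tool(
  plan=[
    [[0,0,0],[0,0,0],255],
    [[0,0,0],[0,0,0],255],
    [[0,0,0],[0,0,0],255],
    [[0,0,0],[0,0,0],255],
    [[0,0,0],[0,0,0],255],
    [[0,0,0],[0,0,0],255],
    [[-4,0,0],[0,0,0],255],
    [[-9,3,0],[0,0,0],255],
    [[-14.5,3.7,0],[0,0,0],255],
    [[-14.5,3.7,5],[0,0,0],255],
    [[-14.5,3.7,10],[0,0,0],255],
    [[-14.5,3.7,10],[0,0,0],255],
  ],
)

```text
time: 20.95
position: [553.2, 14.3, 178.0]
orientation: [-3.135, 0.003, 1.213]
wrist_force: [-0.2, 0.4, 0.7]
opening: -0.001
grasp_force: 0.0
```

```bash
cat > chk.py <<'E'
from h import *
o=get_obs();print(wj(o["position"]).round(1),o["wrist_force"].round(1))
for n in("wrist","side","scene"):
    im,P=cloud(n);Q=wj(P);x,y,z=np.moveaxis(Q,-1,0)
    hsv=cv2.cvtColor(im,cv2.COLOR_BGR2HSV)
    for a,b in((-90,-50),(-30,20),(20,70)):
        m=(z>55)&(z<80)&(abs(y)<52)&(abs(y)>25)&(x>a)&(x<b)&(hsv[...,1]<60)
        if m.sum()>20: print(n,"leaf",a,b,m.sum(),np.median(z[m]).round(1))
    m=(abs(x+146)<12)&(abs(y)<42)&(z>95)&(z<150)
    if m.sum()>10: print(n,"bar",np.percentile(Q[m],[2,50,98],axis=0).round(1).tolist())
    m=(abs(x+83)<20)&(y>45)&(y<115)&(z>112)&(z<135)
    if m.sum()>5: print(n,"tab",np.median(Q[m],axis=0).round(1).tolist())
E
python3 chk.py
```

```text
[-75.5 -35.7 178. ] [-0.2  0.4  0.7]
wrist leaf -30 20 5412 76.4
wrist leaf 20 70 4422 71.6
wrist bar [[-137.3, -2.2, 105.8], [-135.1, 2.9, 108.8], [-134.0, 7.0, 111.2]]
wrist tab [-76.7, 89.2, 124.3]
side leaf -90 -50 25 76.4
side leaf -30 20 150 74.5
side leaf 20 70 174 69.5
side bar [[-143.7, -39.1, 101.8], [-137.9, -0.3, 132.7], [-134.4, 33.4, 139.6]]
side tab [-68.6, 92.8, 122.7]
scene leaf -30 20 96 76.1
scene leaf 20 70 105 71.1
scene bar [[-150.0, -36.7, 98.4], [-145.7, 2.4, 135.1], [-137.1, 38.6, 142.6]]
scene tab [-86.0, 96.5, 123.8]
```

The leaf rests about 0.11 rad up, with its hook on the keeper. Press it down.

Call:
drive_tool(
  plan=[
    [[0,-0.2,5],[0,0,0],255],
    [[0,-0.2,8],[0,0,0],255],
    [[0,-0.2,9],[0,0,0],255],
    [[0,-0.2,9.7],[0,0,0],255],
    [[0,-0.2,10.3],[0,0,0],255],
    [[0,-0.2,10.8],[0,0,0],255],
    [[0,-0.2,11.2],[0,0,0],255],
    [[0,-0.2,11.4],[0,0,0],255],
    [[0,-0.2,11.4],[0,0,0],255],
  ],
)

```text
time: 22.22
position: [553.8, 15.7, 66.7]
orientation: [-3.141, 0.0, 1.213]
wrist_force: [-0.6, 0.0, 0.5]
opening: 0.001
grasp_force: 0.0
```

```bash
python3 chk.py
```

```text
[-74.  -35.8  66.7] [-0.6  0.   0.5]
wrist leaf -90 -50 5951 66.6
wrist leaf -30 20 15965 66.4
wrist leaf 20 70 4245 66.3
side leaf -90 -50 83 65.8
side leaf -30 20 148 64.1
side leaf 20 70 152 64.1
side bar [[-147.4, -40.1, 96.9], [-139.9, 0.3, 109.4], [-134.5, 34.8, 117.2]]
side tab [-77.6, 91.4, 119.2]
scene leaf -90 -50 30 69.5
scene leaf -30 20 121 66.3
scene leaf 20 70 101 66.4
scene bar [[-156.6, -37.5, 97.3], [-151.8, 2.1, 111.3], [-144.4, 38.5, 116.4]]
scene tab [-91.3, 95.7, 122.0]
```

Call:
drive_tool(
  plan=[
    [[0,0,0.2],[0,0,0],255],
    [[0,0,0.3],[0,0,0],255],
    [[0,0,0],[0,0,0],255],
    [[0,0,-5],[0,0,0],255],
    [[0,0,-11],[0,0,0],255],
    [[0,0,-17],[0,0,0],255],
    [[0,0,-20],[0,0,0],255],
    [[0,0,-20],[0,0,0],255],
  ],
)

```text
time: 23.38
position: [555.2, 16.0, 269.5]
orientation: [3.137, -0.002, 1.213]
wrist_force: [-0.2, 1.6, -1.4]
opening: 0.0
grasp_force: 0.0
```

```bash
python3 chk.py; python3 -c "
from h import *
im,_=grab_frame('wrist');cv2.imwrite('pics/w7.png',im)"
```

```text
[-73.3 -37.  269.5] [-0.2  1.6 -1.4]
wrist leaf -90 -50 1604 66.5
wrist leaf -30 20 2684 66.4
wrist leaf 20 70 3097 66.4
wrist bar [[-151.8, -14.7, 97.3], [-143.4, 10.1, 113.3], [-138.5, 36.2, 117.0]]
wrist tab [-82.5, 90.0, 124.1]
side leaf -90 -50 88 64.8
side leaf -30 20 146 63.9
side leaf 20 70 155 64.7
side bar [[-147.2, -38.7, 97.2], [-139.2, -0.1, 109.4], [-134.8, 36.1, 115.8]]
side tab [-76.0, 91.6, 120.4]
scene leaf -90 -50 44 66.8
scene leaf -30 20 145 66.3
scene leaf 20 70 133 66.4
scene bar [[-156.1, -37.2, 96.4], [-152.0, 2.4, 111.4], [-145.0, 38.9, 116.6]]
scene tab [-91.3, 95.0, 121.0]
```

View pics/w7.png

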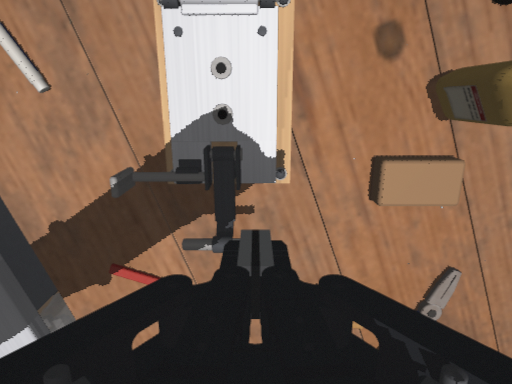

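The leaf is flat (z 66.4 all along), the lever is down (225,200), and the bolt is drawn with its tab at (122,182). The robot is clear of everything, so I'm handing in.

```bash
python3 -c "
from cell import *
print(job_done())"
```

```text
the job is handed in; nothing more can be done
None
```

The jig is loaded and the job handed in: the camera checks show the block home against the rear stop, the leaf shut with the lever down and the bolt still drawn, but no verdict came back from the judging.

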